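Set the bar tools on their outlines

ROBOT

A 7-joint arm with a two-finger parallel gripper is mounted at the origin on the work surface. World frame = base frame: x ahead of the robot, y to its left, z up, the work surface at z = 0. Lengths are in mm, angles in rad, forces in N, time in s.
With the tool pointing down it reaches from about 400 to 875 mm from the base axis. Payload 4.4 kg.
Tool frame: the origin (TCP) lies on the centre line of the jaws, within the pads' length; the fingertips stand ctrl.tip_reach ahead of it and the grasp point (between the pads) lies 3 mm ahead of it (ctrl.tip_reach is the distance from the TCP to the fingertips, in mm); z points along the fingers, y is the line along which they close (so a half turn about z gives the same grasp; the last joint's range is limited). The gripper opens to 85 mm and grips with 20 to 120 N. Pads are 22 mm wide; open, the fingers measure 114 mm over their backs; the gripper's body (76 mm by 85 mm) begins 54 mm behind the grasp point. The pads swing forward as they close: fully open they stand 13 mm farther back than shut.
Start: joints at [1.282, 0.628, 0.038, 1.517, -0.027, 0.996, -0.02], TCP at [143.651, -633.942, 253.313] pointing down, gripper open.
Joint ranges: [-3.06, 3.06], [-0.37, 2.12], [-1.25, 1.32], [0.18, 2.47], [-1.1, 4.24], [0.23, 1.98], [-2.94, 2.94]. Speed limits (rad/s): [2.57, 2.57, 3.14, 3.14, 3.14, 3.14, 3.14].

INTERFACE

Orientations are given as a rotation vector (axis times angle).
In Python, from station import ctrl, imaging, order gives the robot as it stands.
- The arm moves only by the shell command python3 -m pendant 'ROWS' [FORCE]. ROWS is text: rows parted by semicolons, each of 7 numbers parted by spaces: the shift along the tool's x, y, z in mm, then the turn, a rotation vector about the tool's x, y, z in rad, then the opening, from 0 (shut) to 1 (fully open). In form: tx ty tz rx ry rz gripper; .... A call has 1 to 12 rows; each row is the pose to reach, as a shift and turn from the pose commanded when the call began, along the tool's axes at that moment; what a row does not reach only later rows make up. A row lasts 1/10 s, in which the tool goes at most 50 mm and 8.59 degrees, less where a joint would pass 70% of its speed; a pose out of reach is approached as far as the arm can. A call with a gripper value outside its range is refused whole. The fingers move at their own pace and stop on an object; FORCE is the grip in N (left out, the last holds). Time passes only in rows, so rows that repeat a pose let the fingers close. It gives the time, the measured TCP pose, the force, the opening and the grip force at its end, in the units of the state.
- ctrl.get_obs(): the state, without advancing time (a new reading comes with each control period).
- imaging.read_camera(name): name is "side" or "top" or "wrist"; returns a dict with "pixels" (400x640x3 uint8, red, green, blue), "z_map" (400x640 float32, mm along the optical axis (not along the pixel's ray), 0 where there is no reading), "mtx" (3x3 intrinsics, pixels), "dist" ([k1, k2, p1, p2, k3] as OpenCV has them; the pictures are not rectified), "xyz" and "attitude" of the camera in the world. Camera axes: x right, y down, z forward; pixel columns grow to the right and rows downward; lengths in mm; the calibration is good to about 2 mm. A picture is of the moment at which its call begins.
- order.hand_in(): hands the job in; it is judged then, once.
The state is a dict: "t": time; "joints": joint angles; "qvel": joint speeds; "joint_torque": joint torques, N m; "tool_pos": TCP position; "eef_rot": TCP orientation; "force": force on the tool from outside, world axes, zero at the start; "moment": the same for the moment, N m; "grip_width": opening from 0.0 (shut) to 1.0 (fully open); "grasp_force": force on a finger pad.
Only numpy, scipy, OpenCV 4.12 (cv2) and the standard library are available. Lean on these libraries where they do the work, as an engineer would, in place of code of your own. Each camera call takes 0.05 s, during which the arm holds its last target. There are 200 camera calls.

TASK

Set the drinks trolley ready for the evening: put the upside-down shaker tin, the jigger, the white pitcher and the strainer each on the rubber tile that shows its outline, centred on the outline. The tin stays upside down, the pitcher stands with its handle on the handle mark, and the strainer lies flat with its head and handle over theirs. Leave the glass beaker and the small amber bottle standing where they are.

Things in the scene. Friction and masses are not known exactly. Their poses are not given: they have to be found in the camera images.
- tin_center (a point): Stainless shaker tin standing upside down (closed end up), 105 mm high; round, 84 mm across at the rim it stands on, narrowing to a straight-sided closed cap 62 mm across, which is the top 32 mm and the place to grip. The point is on its axis, half-way up (52.5 mm above its underside). z is up; yaw means nothing. 0.2 to 0.31 kg.
- jigger_center (a point): Stainless double jigger standing up, 84 mm high: lower cup 42 mm across, narrow waist (20 mm) 42 to 45 mm up, upper cup straight-sided 35 mm across over the top 31 mm (grip there). The point is on its axis, half-way up (42 mm above its underside). Yaw means nothing. 0.1 to 0.15 kg.
- pitcher_center (a point): Small white ceramic pitcher standing up, empty, body 62 mm across (straight-sided from 12 mm up to the rim), 85 mm high, wall 4 mm. The point is on the axis of the round body, half-way up (42.5 mm above its underside). +x points to the spout (reaches 38 mm from the axis), -x to the loop handle (reaches 62 mm from the axis); grip the body across y. 0.2 to 0.31 kg.
- strainer_grip (a point): Stainless hawthorne strainer lying flat: perforated round head 76 mm across, 16 mm high over its coil spring, and a flat handle 16 mm wide, 6 mm thick, its underside 10 mm and its top 16 mm above the surface it lies on. The point is in the handle close to the head (the place to grip, across y), 13 mm above the surface; +x points to the head, whose centre is 53 mm away; the handle runs 55 mm the other way (-x). About 0.1 to 0.15 kg.
- tile_tin: Fixed black rubber tile 100 x 100 mm, 5 mm thick, with one large pale round outline 86 mm across in its middle: place of the shaker tin. Origin under the centre of the round, on the trolley top; the tile's top is 5 mm higher.
- tile_jigger: Fixed black rubber tile 100 x 100 mm, 5 mm thick, with one small pale round outline 44 mm across in its middle: place of the jigger. Origin under the centre of the round, on the trolley top; the tile's top is 5 mm higher.
- pitcher_mark (a point): Fixed black rubber tile 110 x 100 mm, 5 mm thick, with a pale outline of the pitcher seen from above: a round 65 mm across, a long bar (handle) on one side and a short stub (spout) on the other. The point is in the handle bar, on the tile's top (5 mm above the trolley top); +x points towards the round and the spout; the centre of the round is 47 mm along +x.
- strainer_mark (a point): Fixed black rubber tile 152 x 92 mm, 5 mm thick, with a pale outline of the strainer: a round 77 mm across (head) with a long bar 18 mm wide (handle). The point is the centre of the round, on the tile's top (5 mm above the trolley top); the handle bar runs along -x, its end 108 mm away. The strainer's grip point belongs 53 mm along -x.
- beaker_center (a point): Glass mixing beaker, a bystander to be left standing where it is: 76 mm across, 105 mm high. The point is on its axis, half-way up.
- bottle_center (a point): Small amber bottle with a paper label and black cap, a bystander to be left standing where it is: 54 mm across, 110 mm high. The point is on its axis, 55 mm up.
Things that resemble listed ones, but are neither listed nor needed, are in the scene too. Leave any pink or red look-alike of the part that bears jigger_center alone.

How it is judged (in metres and radians):
At the end, for the whole second after the job is handed in: All four rest still and level on their own tiles (height within 6 mm): tin and jigger within 14 mm of the rounds' centres; pitcher and strainer within 14 mm along and across and 15 degrees of their outlines, handle on handle mark. Beaker and bottle stand within 25 mm of their starts (horizontal distance between tin_center and tile_tin below 0.014 m and angle between each of tin_center, jigger_center, pitcher_center, strainer_grip's own z axis and vertical below 0.12 rad and height (world z) of tin_center between 0.0515 and 0.0635 m and linear speed of each of tin, jigger, pitcher, strainer below 0.03 m/s and angular speed of each of tin, jigger, pitcher, strainer below 0.3 rad/s and horizontal distance between jigger_center and tile_jigger below 0.014 m and height (world z) of jigger_center between 0.041 and 0.053 m and x of pitcher_center in the frame of pitcher_mark between 0.033 and 0.061 m and y of pitcher_center in the frame of pitcher_mark between -0.014 and 0.014 m and x of pitcher_mark in the frame of pitcher_center between -0.067 and -0.027 m and angle between the x axis of pitcher_center and the x axis of pitcher_mark, either way round below 0.26 rad and height (world z) of pitcher_center between 0.0415 and 0.0535 m and x of strainer_grip in the frame of strainer_mark between -0.067 and -0.039 m and y of strainer_grip in the frame of strainer_mark between -0.014 and 0.014 m and x of strainer_mark in the frame of strainer_grip between 0.033 and 0.073 m and angle between the x axis of strainer_grip and the x axis of strainer_mark, either way round below 0.26 rad and height (world z) of strainer_grip between 0.012 and 0.024 m and distance of each of beaker_center, bottle_center from where it was at the start of the episode below 0.025 m and angle between each of beaker_center, bottle_center's own z axis and vertical below 0.2 rad); the robot touches nothing.
It fails at once if the glass beaker is moved more than 25 mm (distance of beaker_center from where it was at the start of the episode above 0.025 m).
It fails at once if the amber bottle is moved more than 25 mm (distance of bottle_center from where it was at the start of the episode above 0.025 m).
It also fails if it takes over 128 s, if anything falls off the work surface, if the arm or the gripper's body presses on something with over 40 N, if the wrist force passes 120 N, or if a joint passes its speed limit or range.

## Working session

There is one attempt and no reset: what is moved stays moved. The work goes in short steps, Python scripts to look and compute and a shell command to move; the robot and the scene stay as the last step left them, time stands still between calls to the robot, and variables do not carry over. Pictures are saved under pics/ and viewed, at most 14 in all, crops included, and the job is handed in when it is done.

```bash
mkdir -p pics; ls; python3 - <<'E'
from station import ctrl, imaging, order
import cv2,numpy as np
o=ctrl.get_obs();print(o,ctrl.tip_reach)
for n in ["top","side"]:
    c=imaging.read_camera(n)
    np.savez(f"{n}0.npz",**c)
    print(n,c["mtx"],c["dist"],c["xyz"],c["attitude"])
    cv2.imwrite(f"pics/{n}0.png",c["pixels"][...,::-1])
E
```

```text
pics
{'t': 0.0, 'joints': array([ 1.28222543,  0.62933505,  0.03840772,  1.51838997, -0.02701174,
        0.99631388, -0.0199751 ]), 'qvel': array([-0.00016249, -0.00070937,  0.00121708,  0.00024099, -0.00169007,
        0.00219128,  0.00108023]), 'joint_torque': array([-7.11801613e-05, -5.63402188e+01,  1.22581758e+00, -1.93448585e+01,
        1.07946209e-02,  1.06764186e-02,  7.99497748e-07]), 'tool_pos': array([ 143.52427627, -633.34127682,  252.38858519]), 'eef_rot': array([-3.12021012e+00, -3.49062669e-01,  3.29750212e-04]), 'force': array([-0.08405041, -0.13867688,  0.02669695]), 'moment': array([-0.05210579,  0.04557723,  0.00037549]), 'grasp_force': 0.0, 'grip_width': 0.9998506576266718} 22.0
top [[429.71818703   0.         316.88994991]
 [  0.         429.71818703 198.61449076]
 [  0.           0.           1.        ]] [0.00761694 0.         0.         0.         0.        ] [381.03081372 -11.01927623 971.48769779] [-2.16820377  2.15840311 -0.12801247]
side [[396.67219698   0.         311.54576463]
 [  0.         396.67219698 200.89227673]
 [  0.           0.           1.        ]] [-0.03245691  0.          0.          0.          0.        ] [414.92698288 684.28971211 627.97618987] [-0.16910248  2.77063622 -1.33906867]
```

View pics/top0.png

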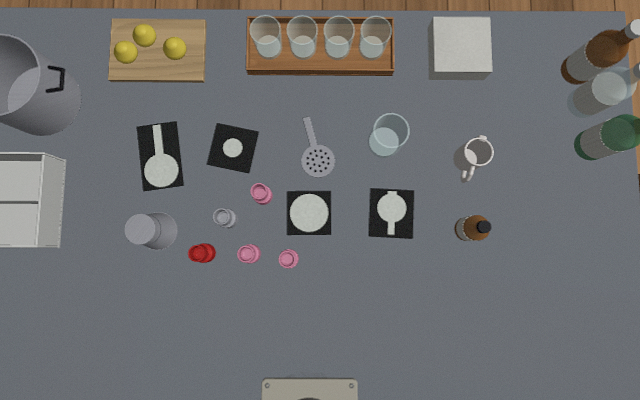

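View pics/side0.png

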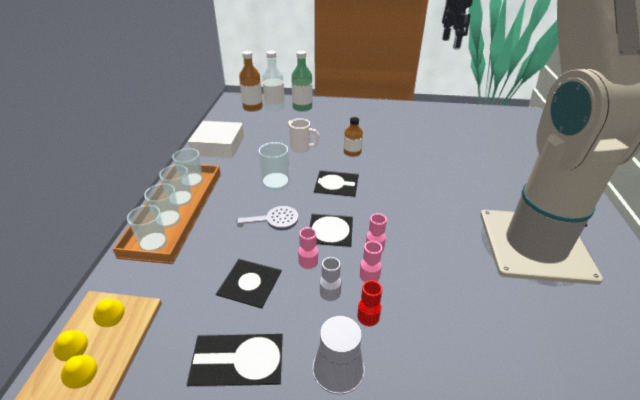

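Top view: the tin is at (141,228) and the grey jigger at (224,218). Its look-alikes are pink at (261,193), (248,254), (288,259) and red at (202,253). The grey stainless one fits the description. The strainer head is at (318,160) with its handle pointing up to (308,120). The pitcher is at (479,152), with what looks like the handle at (468,172). The beaker is at (388,135) and the bottle at (478,228). The tile rounds are: strainer (161,170), jigger (233,148), tin (309,213), pitcher (391,208).

```bash
cat > h.py <<'E'
import numpy as np,cv2
from scipy.spatial.transform import Rotation as R
def ray(c,uv):
    uv=np.asarray(uv,float).reshape(-1,1,2)
    n=cv2.undistortPoints(uv,c["mtx"],c["dist"]).reshape(-1,2)
    return np.c_[n,np.ones(len(n))]@R.from_rotvec(c["attitude"]).as_matrix().T
def plane(c,uv,z):
    d=ray(c,uv);s=(z-c["xyz"][2])/d[:,2]
    return c["xyz"]+d*s[:,None]
def cloud(c):
    v,u=np.mgrid[:400,:640];d=ray(c,np.c_[u.ravel(),v.ravel()])
    return (c["xyz"]+d*c["z_map"].reshape(-1,1)).reshape(400,640,3)
def axis(p):  # centroid + principal angle deg
    m=p.mean(0);w,V=np.linalg.eigh(np.cov((p-m).T));return m,np.degrees(np.arctan2(V[1,1],V[0,1]))
E
python3 - <<'E'
from h import *
c=dict(np.load("top0.npz"));s=dict(np.load("side0.npz"))
P=cloud(c);img=c["pixels"].astype(int);mn=img.min(2)
print("table z",np.median(P[300:340,100:250,2]))
def reg(m,x0,y0,x1,y1):
    k=np.zeros_like(m);k[y0:y1,x0:x1]=m[y0:y1,x0:x1];return k
for n,b in dict(strainer=(137,122,184,190),jig=(209,126,257,170),tin=(287,191,331,235),pit=(369,189,414,238)).items():
    m=reg((mn>140),*b).astype(np.uint8)
    ero=cv2.morphologyEx(m,cv2.MORPH_OPEN,cv2.getStructuringElement(2,(13,13)))
    rc=plane(c,np.argwhere(ero>0)[:,::-1],5)[:,:2].mean(0)
    al=plane(c,np.argwhere(m>0)[:,::-1],5)[:,:2]
    d=np.linalg.norm(al-rc,axis=1);far=al[d>(42 if n=="strainer" else 38)]
    f=far.mean(0) if len(far) else rc
    print(n,"round",rc.round(1),"area dia",np.sqrt(4/np.pi*ero.sum())*971/430,"far",f.round(1),"ang far->round",np.degrees(np.arctan2(*(rc-f)[::-1])).round(1),d.max().round(1))
def top(n,b,z0,z1,zz):
    m=reg((P[...,2]>z0)&(P[...,2]<z1),*b);uv=np.argwhere(m)[:,::-1]
    q=plane(c,uv,zz)[:,:2];(cx,cy),r=cv2.minEnclosingCircle(q.astype(np.float32))
    print(n,len(q),"mean",q.mean(0).round(1),"circ",round(cx,1),round(cy,1),round(r,1),"uv",uv.mean(0).round(0));return q
top("tin",(115,205,185,255),98,112,105)
top("jig",(208,205,240,232),78,90,84)
top("pit",(455,130,500,185),80,92,85)
q=top("pit68",(455,130,500,185),50,79,65)
top("bottle",(450,210,495,245),100,118,110)
top("beaker",(365,110,412,160),60,115,105)
m=reg((P[...,2]>7)&(P[...,2]<24),295,110,340,182);uv=np.argwhere(m)[:,::-1]
q=plane(c,uv,16)[:,:2];a,t=axis(q);print("str",len(q),a,t,q.min(0),q.max(0))
hd=np.array([v for v in uv if v[1]>146]);
(cx,cy),r=cv2.minEnclosingCircle(plane(c,hd,16)[:,:2].astype(np.float32));hn=plane(c,np.array([v for v in uv if v[1]<138]),16)[:,:2].mean(0)
print("head",cx,cy,r,"handle mean",hn,"ang",np.degrees(np.arctan2(cy-hn[1],cx-hn[0])))
A=cv2.resize(c["pixels"][125:190,445:515],None,fx=5.5,fy=5.5,interpolation=2)
B=cv2.resize(c["pixels"][200:265,195:265],None,fx=5.5,fy=5.5,interpolation=2)
C=cv2.resize(s["pixels"][110:160,280:330],None,fx=7,fy=7,interpolation=2);D=cv2.resize(s["pixels"][235:285,305:355],None,fx=7,fy=7,interpolation=2)
W=np.zeros((600,770,3),np.uint8)
def put(i,y,x):
    i=i[:600-y,:770-x];W[y:y+i.shape[0],x:x+i.shape[1]]=i
put(A[:,:],0,0);put(B,0,385);put(C[:240],358,0);put(D[:240],358,385)
cv2.imwrite("pics/crop1.png",W[...,::-1])
E
```

```text
table z 0.4988632918796725
strainer round [557.5 342.1] area dia 75.15631187790534 far [630.4 353.5] ang far->round -171.1 106.5
jig round [610.6 181.2] area dia 41.790924011355784 far [610.6 181.2] ang far->round 0.0 21.9
tin round [461.8   5.1] area dia 85.42578714925007 far [461.9   5.1] ang far->round -154.4 42.8
pit round [ 474.3 -181.8] area dia 64.6619455189507 far [ 427.4 -179.5] ang far->round -2.9 58.8
tin 769 mean [419.  341.9] circ 419.4 341.5 32.3 uv [140. 229.]
jig 91 mean [446.6 185.8] circ 446.5 185.5 17.8 uv [220. 216.]
pit 236 mean [ 589.3 -354.1] circ 588.9 -351.8 34.0 uv [479. 150.]
pit68 369 mean [ 576.1 -350. ] circ 569.1 -351.3 49.0 uv [474. 158.]
bottle 154 mean [ 426.8 -348.2] circ 426.8 -348.2 14.4 uv [484. 226.]
beaker 636 mean [ 621.4 -162.2] circ 620.7 -160.1 43.7 uv [389. 132.]
str 1066 [592.08069524 -10.01581049] -164.72716635211486 [540.72734381 -49.56652158] [681.99647751  22.87060666]
head 578.322265625 -14.00001335144043 37.92103576660156 handle mean [656.37038095   7.42870391] ang -164.64730734449478
```

View pics/crop1.png

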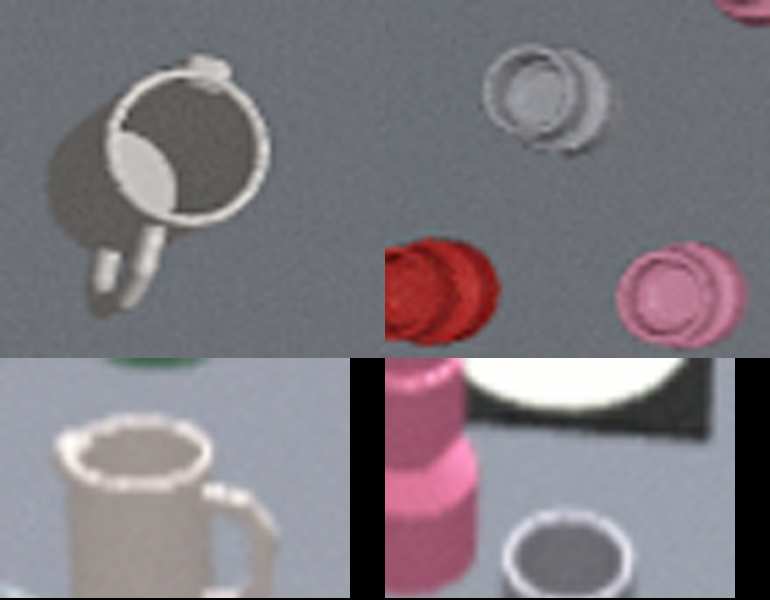

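The crop confirms the jigger: the grey one at top px (222,217) is the stainless one; the red and pink ones stay. The pitcher rim is centred near px (479,152), with the spout at (483,137) and the loop handle towards (468,175).

```bash
python3 - <<'E'
from h import *
c=dict(np.load("top0.npz"));s=dict(np.load("side0.npz"))
print(plane(c,[[479.2,151.7],[482.8,137.4]],85)[:,:2].round(1))
for n,k,b in (("top",c,(455,130,500,185)),("side",s,(280,110,325,160))):
    P=cloud(k)[b[1]:b[3],b[0]:b[2]].reshape(-1,3)
    r=P[:,:2]-plane(c,[[479.2,151.7]],85)[0,:2];d=np.hypot(*r.T)
    m=(d>38)&(d<66)&(P[:,2]>10);h=r[m];a=np.degrees(np.arctan2(h[:,1],h[:,0]))
    print(n,m.sum(),"handle ang",np.median(a),a.std(),P[m,2].min(),P[m,2].max())
    m=(d>32.5)&(d<40)&(r[:,0]>0)&(P[:,2]>65);h=r[m];print(m.sum(),np.median(np.degrees(np.arctan2(h[:,1],h[:,0]))))
    m=(P[:,2]>79)&(P[:,2]<90)&(d<40);print("rim mid",(P[m,:2].min(0)+P[m,:2].max(0))/2)
E
```

```text
[[ 584.7 -354.3]
 [ 615.5 -363.1]]
top 104 handle ang 158.8874184738271 17.419006463222516 19.465254901531125 81.77027376881199
20 -14.432326793419396
rim mid [ 588.42914586 -353.358532  ]
side 80 handle ang 159.77615364795165 32.97016421047833 19.971831505524392 81.36261720981304
13 -3.7078183109391523
rim mid [ 588.7540556  -351.94335093]
```

```bash
python3 -m pendant '0 0 -20 0 0 -0.1 1; 0 0 -20 0 0 -0.22 1; 0 0 -20 0 0 -0.222 1'
```

```text
t: 0.4
tool_pos: [143.6, -633.9, 273.4]
eef_rot: [3.064, 0.694, 0.001]
force: [0.1, 0.2, -0.2]
grip_width: 1.0
grasp_force: 0.0
```

```bash
cat > go.py <<'E'
import sys;from h import *;from station import ctrl
o=ctrl.get_obs();M=R.from_rotvec(o["eef_rot"]).as_matrix()
print("pos",o["tool_pos"].round(1),"yaw",np.degrees(np.arctan2(M[1,0],M[0,0])).round(1),"down",M[:,2].round(3))
for a in sys.argv[1:]:
    x,y,z,w=map(float,a.split(","));t=np.radians(w)
    T=np.array([[np.cos(t),np.sin(t),0],[np.sin(t),-np.cos(t),0],[0,0,-1]]).T
    T=np.c_[[np.cos(t),np.sin(t),0],[np.sin(t),-np.cos(t),0],[0,0,-1]]
    print(a,"shift",(M.T@([x,y,z]-o["tool_pos"])).round(1),"turn",R.from_matrix(M.T@T).as_rotvec().round(3))
E
python3 go.py 629.4,0,140,15.3
```

```text
pos [ 143.6 -633.9  273.4] yaw 25.5 down [ 0.  0. -1.]
629.4,0,140,15.3 shift [ 711.4 -362.9  133.6] turn [ 0.    -0.     0.178]
```

```bash
python3 -m pendant '400 -204 0 0 0 0.1 1; 400 -204 0 0 0 0.178 1; 400 -204 0 0 0 0.178 1; 400 -204 0 0 0 0.178 1; 400 -204 0 0 0 0.178 1; 400 -204 0 0 0 0.178 1; 400 -204 0 0 0 0.178 1; 400 -204 0 0 0 0.178 0.6; 400 -204 0 0 0 0.178 0.6; 400 -204 0 0 0 0.178 0.6; 400 -204 0 0 0 0.178 0.6; 400 -204 0 0 0 0.178 0.6'; python3 go.py 629.4,0,140,15.3
```

```text
t: 1.6
tool_pos: [415.8, -278.7, 273.0]
eef_rot: [3.114, 0.413, -0.002]
force: [-0.1, 0.3, 0.0]
grip_width: 0.596
grasp_force: 0.0
pos [ 415.8 -278.7  273. ] yaw 15.1 down [-0.001 -0.    -1.   ]
629.4,0,140,15.3 shift [ 279.  -213.4  132.6] turn [-0.     0.001 -0.003]
```

```bash
python3 -m pendant '279 -213 133 0 0 0 0.6; 279 -213 133 0 0 0 0.6; 279 -213 133 0 0 0 0.6; 279 -213 133 0 0 0 0.6; 279 -213 133 0 0 0 0.6; 279 -213 133 0 0 0 0.6; 279 -213 133 0 0 0 0.6; 279 -213 133 0 0 0 0.6; 279 -213 133 0 0 0 0.6; 279 -213 133 0 0 0 0.6; 279 -213 133 0 0 0 0.6; 279 -213 133 0 0 0 0.6'; python3 go.py 629.4,0,27,15.3; python3 - <<'E'
from station import imaging;import cv2
cv2.imwrite("pics/w1.png",imaging.read_camera("wrist")["pixels"][...,::-1])
E
```

```text
t: 2.8
tool_pos: [629.6, -1.3, 141.0]
eef_rot: [3.113, 0.412, 0.0]
force: [-0.2, 0.7, 0.3]
grip_width: 0.597
grasp_force: 0.0
pos [629.6  -1.3 141. ] yaw 15.1 down [ 0.    -0.001 -1.   ]
629.4,0,27,15.3 shift [ 1.00e-01 -1.50e+00  1.14e+02] turn [ 0.001 -0.    -0.004]
```

View pics/w1.png

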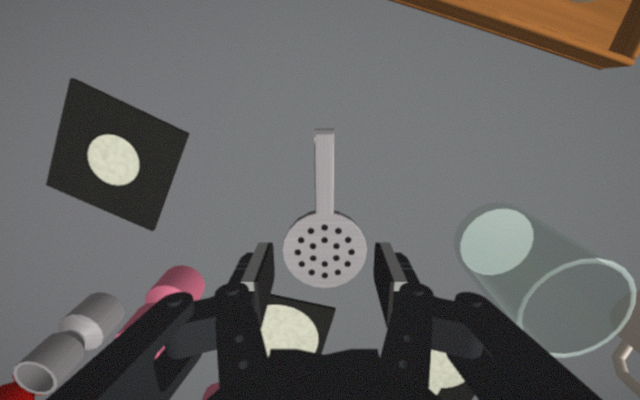

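Wrist view: the strainer handle (325,170) is upright in the picture and midway between the pads (258 and 392), so the alignment is good.

```bash
python3 -m pendant '0 -1 40 0 0 0 0.6; 0 -1 70 0 0 0 0.6; 0 -1 95 0 0 0 0.6; 0 -1 108 0 0 0 0.5; 0 -1 112 0 0 0 0.4; 0 -1 113 0 0 0 0.1; 0 -1 113 0 0 0 0; 0 -1 113 0 0 0 0; 0 -1 113 0 0 0 0; 0 -1 113 0 0 0 0; 0 -1 113 0 0 0 0' 40; python3 go.py
```

```text
t: 3.95
tool_pos: [630.3, 2.4, 28.1]
eef_rot: [3.114, 0.418, 0.002]
force: [0.8, -0.5, 3.3]
grip_width: 0.172
grasp_force: 42.2
pos [630.3   2.4  28.1] yaw 15.3 down [ 0.001  0.    -1.   ]
```

```bash
python3 -m pendant '0 0 -30 0 0 0 0; 0 0 -70 0 0 0 0; 0 0 -110 0 0 0 0; 0 0 -150 0 0 0 0; 0 0 -150 0 0 0 0' 60; python3 go.py 610.5,351,180,8.9 610.5,351,35,8.9
```

```text
t: 4.45
tool_pos: [633.4, 2.4, 183.3]
eef_rot: [3.113, 0.417, 0.017]
force: [1.6, -0.8, -1.0]
grip_width: 0.157
grasp_force: 59.3
pos [633.4   2.4 183.3] yaw 15.3 down [ 0.011  0.    -1.   ]
610.5,351,180,8.9 shift [  69.7 -342.3    3.2] turn [ 0.002 -0.011  0.111]
610.5,351,35,8.9 shift [  68.2 -342.7  148.1] turn [ 0.002 -0.011  0.111]
```

```bash
python3 -m pendant '70 -342 0 0 0 0.11 0; 70 -342 0 0 0 0.11 0; 70 -342 0 0 0 0.11 0; 70 -342 0 0 0 0.11 0; 70 -342 0 0 0 0.11 0; 70 -342 0 0 0 0.11 0; 70 -342 0 0 0 0.11 0; 70 -342 0 0 0 0.11 0; 70 -342 0 0 0 0.11 0; 70 -342 0 0 0 0.11 0; 70 -342 0 0 0 0.11 0; 70 -342 0 0 0 0.11 0' 60; python3 go.py 610.5,351,35,8.9;  python3 - <<'E'
from station import imaging;import cv2
cv2.imwrite("pics/w2.png",imaging.read_camera("wrist")["pixels"][...,::-1])
E
```

```text
t: 5.65
tool_pos: [607.7, 348.8, 177.3]
eef_rot: [3.131, 0.242, -0.0]
force: [-0.4, -0.1, -1.7]
grip_width: 0.165
grasp_force: 59.3
pos [607.7 348.8 177.3] yaw 8.8 down [ 0.    -0.001 -1.   ]
610.5,351,35,8.9 shift [  3.2  -1.8 142.3] turn [ 0.001  0.    -0.001]
```

View pics/w2.png

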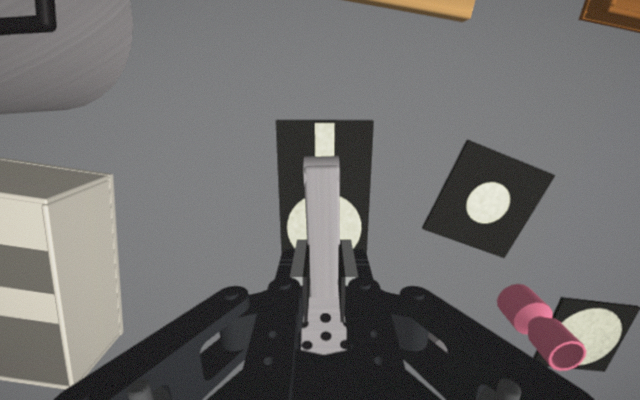

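Wrist view: the strainer is held at (322,250) in line with its tile's bar (325,140). I'll lower it now.

```bash
python3 -m pendant '3 -2 40 0 0 0 0; 3 -2 80 0 0 0 0; 3 -2 110 0 0 0 0; 3 -2 130 0 0 0 0; 3 -2 138 0 0 0 0; 3 -2 142 0 0 0 0; 3 -2 143 0 0 0 0; 3 -2 143 0 0 0 0;3 -2 143 0 0 0 0' 60; python3 go.py
```

```text
t: 6.6
tool_pos: [610.5, 353.5, 35.7]
eef_rot: [-3.131, -0.246, -0.003]
force: [0.4, 0.0, -2.4]
grip_width: 0.164
grasp_force: 59.2
pos [610.5 353.5  35.7] yaw 9.0 down [ 0.002  0.001 -1.   ]
```

```bash
python3 -m pendant '0 2 1 0 0 0 0; 0 2 2 0 0 0 0; 0 2 2.5 0 0 0 0; 0 2 2.5 0 0 0 0.3; 0 2 2.5 0 0 0 0.45; 0 2 2.5 0 0 0 0.45; 0 2 -30 0 0 0 0.5; 0 2 -70 0 0 0 0.8; 0 2 -110 0 0 0 1;0 2 -150 0 0 0 1;0 2 -150 0 0 0 1;0 2 -150 0 0 0 1' ; python3 go.py 446.5,185.6,180,0 446.5,185.6,75,0
```

```text
t: 7.8
tool_pos: [610.4, 351.4, 185.5]
eef_rot: [-3.131, -0.246, -0.003]
force: [-0.8, -0.6, -0.6]
grip_width: 1.001
grasp_force: 0.0
pos [610.4 351.4 185.5] yaw 9.0 down [ 0.002  0.001 -1.   ]
446.5,185.6,180,0 shift [-187.8  138.2    5. ] turn [-0.001 -0.002  0.157]
446.5,185.6,75,0 shift [-188.   138.3  110. ] turn [-0.001 -0.002  0.157]
```

```bash
python3 -m pendant '-188 138 5 0 0 0.157 1;-188 138 5 0 0 0.157 1;-188 138 5 0 0 0.157 1;-188 138 5 0 0 0.157 1;-188 138 5 0 0 0.157 1;-188 138 5 0 0 0.157 0.7;-188 138 5 0 0 0.157 0.7;-188 138 5 0 0 0.157 0.7;-188 138 5 0 0 0.157 0.7;-188 138 5 0 0 0.157 0.7'; python3 go.py 446.5,185.6,75,0; python3 - <<'E'
from station import imaging;import cv2,numpy as np
cv2.imwrite("pics/w3.png",imaging.read_camera("wrist")["pixels"][...,::-1])
np.savez("top1.npz",**imaging.read_camera("top"))
E
```

```text
t: 8.8
tool_pos: [446.3, 186.1, 179.0]
eef_rot: [-3.142, -0.001, -0.0]
force: [-0.6, 0.1, -0.5]
grip_width: 0.698
grasp_force: 0.0
pos [446.3 186.1 179. ] yaw 0.0 down [ 0.  0. -1.]
446.5,185.6,75,0 shift [  0.2   0.6 104. ] turn [-0.    -0.     0.001]
```

View pics/w3.png

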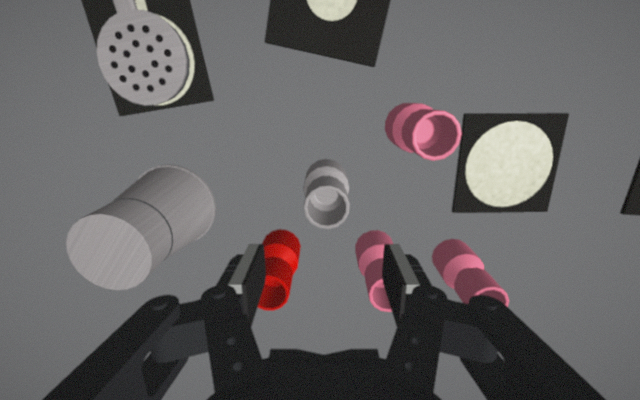

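Wrist view: the grey jigger (326,205) is centred between the pads. The strainer lies on its tile at (145,60), and the red and pink jiggers sit nearer the robot, clear of the fingers.

```bash
python3 -m pendant '0 0.5 40 0 0 0 0.7; 0 0.5 75 0 0 0 0.7; 0 0.5 95 0 0 0 0.7; 0 0.5 103 0 0 0 0.7; 0 0.5 103 0 0 0 0.7; 0 0.5 103 0 0 0 0; 0 0.5 103 0 0 0 0; 0 0.5 103 0 0 0 0;0 0.5 103 0 0 0 0;0 0.5 103 0 0 0 0' 40; python3 go.py
```

```text
t: 9.9
tool_pos: [446.7, 185.2, 77.5]
eef_rot: [-3.141, 0.001, -0.004]
force: [-0.0, -0.9, 7.6]
grip_width: 0.407
grasp_force: 40.1
pos [446.7 185.2  77.5] yaw -0.0 down [ 0.002  0.001 -1.   ]
```

```bash
python3 -m pendant '0 0 -30 0 0 0 0; 0 0 -70 0 0 0 0; 0 0 -110 0 0 0 0; 50 1 -120 0 0 0 0; 100 2 -120 0 0 0 0; 140 4 -120 0 0 0 0; 164 4 -120 0 0 0 0; 164 4 -120 0 0 0 0; 164 4 -120 0 0 0 0;164 4 -120 0 0 0 0' 40; python3 go.py 610.6,181.2,84,0
```

```text
t: 10.9
tool_pos: [608.2, 181.2, 196.1]
eef_rot: [3.142, 0.001, -0.003]
force: [0.2, 0.7, -1.0]
grip_width: 0.404
grasp_force: 40.5
pos [608.2 181.2 196.1] yaw 0.0 down [-0.002 -0.    -1.   ]
610.6,181.2,84,0 shift [  2.6   0.  112.1] turn [0.    0.002 0.001]
```

```bash
python3 -m pendant '2 0 40 0 0 0 0; 2 0 75 0 0 0 0; 2 0 100 0 0 0 0; 2 0 108 0 0 0 0; 2 0 111 0 0 0 0; 2 0 111 0 0 0 0; 2 0 111 0 0 0 0' 40; python3 go.py
```

```text
t: 11.6
tool_pos: [612.8, 181.3, 87.0]
eef_rot: [-3.141, 0.0, -0.004]
force: [-0.2, -0.2, -0.8]
grip_width: 0.408
grasp_force: 40.5
pos [612.8 181.3  87. ] yaw -0.0 down [ 0.003  0.001 -1.   ]
```

```bash
python3 -m pendant '-1 0 2 0 0 0 0; -1 0 4 0 0 0 0; -1 0 4.5 0 0 0 0; -1 0 4.5 0 0 0 0' 40; python3 go.py
```

```text
t: 12.0
tool_pos: [611.6, 181.0, 82.6]
eef_rot: [-3.141, 0.001, -0.003]
force: [-2.2, -1.3, 8.5]
grip_width: 0.406
grasp_force: 41.2
pos [611.6 181.   82.6] yaw -0.0 down [ 0.002  0.001 -1.   ]
```

Contact. I'll release, rise, and move above the tin.

```bash
python3 -m pendant '0 0 0 0 0 0 0.6; 0 0 0 0 0 0 0.7; 0 0 0 0 0 0 0.7; 0 0 -30 0 0 0 0.7; 0 0 -70 0 0 0 0.8; 0 0 -110 0 0 0 1;0 0 -120 0 0 0 1;0 0 -120 0 0 0 1'; python3 go.py 419.3,341.7,200,0
```

```text
t: 12.8
tool_pos: [612.0, 181.2, 202.8]
eef_rot: [-3.14, 0.0, -0.006]
force: [-0.1, 0.8, -0.2]
grip_width: 0.998
grasp_force: 0.0
pos [612.  181.2 202.8] yaw -0.0 down [ 0.004  0.001 -1.   ]
419.3,341.7,200,0 shift [-192.8 -160.4    2.3] turn [-0.001 -0.004 -0.   ]
```

```bash
python3 -m pendant '-193 -160 3 0 0 0 1;-193 -160 3 0 0 0 1;-193 -160 3 0 0 0 1;-193 -160 3 0 0 0 1;-193 -160 3 0 0 0 1;-193 -160 3 0 0 0 1;-193 -160 3 0 0 0 1;-193 -160 3 0 0 0 1;-193 -160 3 0 0 0 1'; python3 go.py 419.3,341.7,97,0; python3 - <<'E'
from station import imaging;import cv2,numpy as np
cv2.imwrite("pics/w4.png",imaging.read_camera("wrist")["pixels"][...,::-1])
E
```

```text
t: 13.7
tool_pos: [419.1, 339.3, 197.2]
eef_rot: [3.14, -0.005, -0.0]
force: [0.8, 0.5, 0.8]
grip_width: 0.995
grasp_force: 0.0
pos [419.1 339.3 197.2] yaw -0.2 down [-0.    -0.001 -1.   ]
419.3,341.7,97,0 shift [  0.2  -2.5 100.2] turn [ 0.001  0.    -0.003]
```

View pics/w4.png

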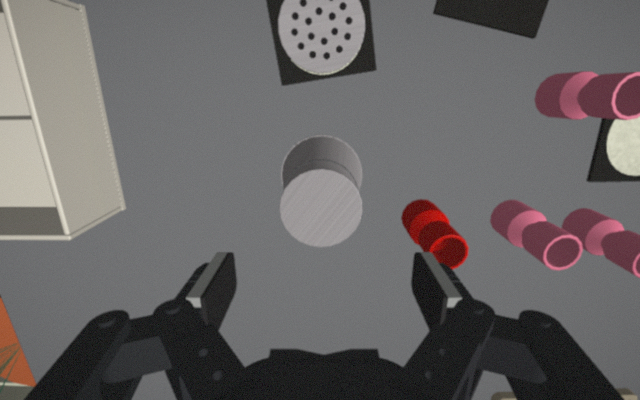

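Wrist view: the tin top (321,208) is centred between the pads (225 and 425). The red jigger (435,230) is clear.

```bash
python3 -m pendant '0 -2 40 0 0 0 1; 0 -2 75 0 0 0 1; 0 -2 92 0 0 0 1; 0 -2 98 0 0 0 1; 0 -2 98 0 0 0 1; 0 -2 98 0 0 0 0.5; 0 -2 98 0 0 0 0.3; 0 -2 98 0 0 0 0.3;0 -2 98 0 0 0 0.3;0 -2 98 0 0 0 0.3' 60; python3 go.py
```

```text
t: 14.75
tool_pos: [418.9, 343.1, 101.5]
eef_rot: [-3.14, 0.001, -0.004]
force: [-0.7, -2.0, 6.7]
grip_width: 0.699
grasp_force: 63.8
pos [418.9 343.1 101.5] yaw -0.0 down [ 0.002  0.001 -1.   ]
```

```bash
python3 -m pendant '0 0 -30 0 0 0 0.3; 0 0 -70 0 0 0 0.3; 0 0 -110 0 0 0 0.3; 0 0 -130 0 0 0 0.3; 6 45 -130 0 0 0 0.3; 12 90 -130 0 0 0 0.3; 18 135 -130 0 0 0 0.3; 24 180 -130 0 0 0 0.3; 30 225 -130 0 0 0 0.3; 36 270 -130 0 0 0 0.3; 40 310 -130 0 0 0 0.3; 43 338 -130 0 0 0 0.3' 60; python3 go.py 461.8,5.1,180,0
```

```text
t: 15.95
tool_pos: [460.7, 1.7, 230.5]
eef_rot: [3.141, -0.005, 0.002]
force: [0.1, -0.4, -2.4]
grip_width: 0.697
grasp_force: 66.4
pos [460.7   1.7 230.5] yaw -0.2 down [ 0.001 -0.001 -1.   ]
461.8,5.1,180,0 shift [ 1.1 -3.4 50.5] turn [ 0.001 -0.001 -0.003]
```

```bash
python3 -m pendant '0 0 0 0 0 0 0.3;0 0 0 0 0 0 0.3;0 0 0 0 0 0 0.3;0 0 0 0 0 0 0.3'; python3 go.py 461.8,5.1,110,0
```

```text
t: 16.35
tool_pos: [460.7, 6.4, 229.9]
eef_rot: [-3.141, -0.004, -0.0]
force: [-0.3, 0.6, -2.3]
grip_width: 0.698
grasp_force: 66.4
pos [460.7   6.4 229.9] yaw 0.1 down [ 0.     0.001 -1.   ]
461.8,5.1,110,0 shift [  1.    1.3 119.9] turn [-0.001 -0.     0.002]
```

```bash
python3 -m pendant '1 1 40 0 0 0 0.3; 1 1 80 0 0 0 0.3; 1 1 105 0 0 0 0.3; 1 1 115 0 0 0 0.3; 1 1 119 0 0 0 0.3; 1 1 121 0 0 0 0.3; 1 1 122 0 0 0 0.3; 1 1 122 0 0 0 0.3'; python3 go.py
```

```text
t: 17.15
tool_pos: [462.5, 4.0, 108.7]
eef_rot: [-3.141, 0.0, -0.003]
force: [0.4, 0.5, -2.5]
grip_width: 0.696
grasp_force: 66.5
pos [462.5   4.  108.7] yaw -0.0 down [ 0.002  0.    -1.   ]
```

Next: lower 2.5 mm, release, rise.

```bash
python3 -m pendant '0 0 1.5 0 0 0 0.3; 0 0 2.5 0 0 0 0.3; 0 0 2.5 0 0 0 0.3; 0 0 2.5 0 0 0 0.9; 0 0 2.5 0 0 0 1; 0 0 2.5 0 0 0 1; 0 0 2.5 0 0 0 1; 0 0 -40 0 0 0 1; 0 0 -80 0 0 0 1; 0 0 -120 0 0 0 1; 0 0 -120 0 0 0 1;0 0 -120 0 0 0 1'; python3 go.py 588,-353,200,-18
```

```text
t: 18.35
tool_pos: [462.1, 4.1, 228.5]
eef_rot: [-3.141, 0.0, -0.003]
force: [-0.4, 0.6, -0.3]
grip_width: 1.001
grasp_force: 0.0
pos [462.1   4.1 228.5] yaw -0.0 down [ 0.002  0.    -1.   ]
588,-353,200,-18 shift [125.8 357.1  28.7] turn [-0.001 -0.002  0.314]
```

```bash
python3 -m pendant '126 357 28 0 0 0.314 1;126 357 28 0 0 0.314 1;126 357 28 0 0 0.314 1;126 357 28 0 0 0.314 1;126 357 28 0 0 0.314 1;126 357 28 0 0 0.314 1;126 357 28 0 0 0.314 1;126 357 28 0 0 0.314 1;126 357 28 0 0 0.314 1;126 357 28 0 0 0.314 1;126 357 28 0 0 0.314 1;126 357 28 0 0 0.314 1'; python3 go.py 588,-353,65,-18; python3 - <<'E'
from station import imaging;import cv2,numpy as np
cv2.imwrite("pics/w5.png",imaging.read_camera("wrist")["pixels"][...,::-1])
E
```

```text
t: 19.55
tool_pos: [587.9, -351.0, 199.5]
eef_rot: [-3.102, 0.488, 0.001]
force: [-1.6, -0.4, 1.0]
grip_width: 1.002
grasp_force: 0.0
pos [ 587.9 -351.   199.5] yaw -17.9 down [-0.001  0.002 -1.   ]
588,-353,65,-18 shift [  0.9   2.1 134.5] turn [-0.001  0.001  0.002]
```

View pics/w5.png

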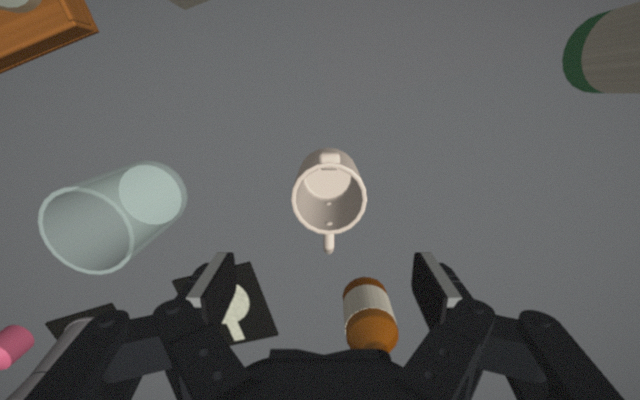

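Wrist view: the pitcher rim (329,198) is centred between the pads. The spout (330,157) points away and the handle (330,243) points toward the robot, both in line with the tool's x.

```bash
python3 -m pendant '1 2 40 0 0 0 1; 1 2 80 0 0 0 1; 1 2 110 0 0 0 1; 1 2 128 0 0 0 1; 1 2 135 0 0 0 1; 1 2 135 0 0 0 1; 1 2 135 0 0 0 0.5; 1 2 135 0 0 0 0.3; 1 2 135 0 0 0 0.3;1 2 135 0 0 0 0.3;1 2 135 0 0 0 0.3' 50; python3 go.py
```

```text
t: 20.7
tool_pos: [589.5, -356.0, 67.1]
eef_rot: [3.102, -0.491, 0.006]
force: [0.2, 1.6, 6.5]
grip_width: 0.723
grasp_force: 55.0
pos [ 589.5 -356.    67.1] yaw -18.0 down [ 0.003 -0.002 -1.   ]
```

```bash
python3 -m pendant '0 0 -30 0 0 0 0.3; 0 0 -70 0 0 0 0.3; 0 0 -110 0 0 0 0.3; 0 0 -140 0 0 0 0.3;0 0 -140 0 0 0 0.3;0 0 -140 0 0 0 0.3' 60; python3 go.py 474.8,-182.3,205,-2.9
```

```text
t: 21.3
tool_pos: [588.0, -355.2, 205.4]
eef_rot: [3.103, -0.492, 0.001]
force: [0.0, 0.1, -2.1]
grip_width: 0.722
grasp_force: 66.0
pos [ 588.  -355.2  205.4] yaw -18.0 down [ 0.001 -0.    -1.   ]
474.8,-182.3,205,-2.9 shift [-161.1 -129.4    0.2] turn [ 0.    -0.001 -0.264]
```

```bash
python3 -m pendant '-40 -32 0 0 0 -0.07 0.3; -80 -64 0 0 0 -0.13 0.3; -120 -96 0 0 0 -0.2 0.3; -150 -120 0 0 0 -0.264 0.3; -161 -129 0 0 0 -0.264 0.3;-161 -129 0 0 0 -0.264 0.3;-161 -129 0 0 0 -0.264 0.3;-161 -129 0 0 0 -0.264 0.3'; python3 go.py 474.8,-182.3,76,-2.9
```

```text
t: 22.1
tool_pos: [475.6, -184.4, 204.4]
eef_rot: [3.139, -0.082, 0.001]
force: [-0.0, -0.2, -1.6]
grip_width: 0.723
grasp_force: 66.3
pos [ 475.6 -184.4  204.4] yaw -3.0 down [ 0.    -0.001 -1.   ]
474.8,-182.3,76,-2.9 shift [ -0.9  -2.2 128.4] turn [ 0.001 -0.    -0.001]
```

```bash
python3 -m pendant '-1 -2 40 0 0 0 0.3; -1 -2 80 0 0 0 0.3; -1 -2 110 0 0 0 0.3; -1 -2 122 0 0 0 0.3; -1 -2 128 0 0 0 0.3; -1 -2 131 0 0 0 0.3; -1 -2 131 0 0 0 0.3; -1 -2 131 0 0 0 0.3'; python3 go.py
```

```text
t: 22.9
tool_pos: [474.8, -181.2, 74.9]
eef_rot: [3.14, -0.079, 0.004]
force: [0.2, 0.0, -2.0]
grip_width: 0.722
grasp_force: 66.3
pos [ 474.8 -181.2   74.9] yaw -2.9 down [ 0.002 -0.001 -1.   ]
```

```bash
python3 -m pendant '0 0 1.5 0 0 0 0.3; 0 0 3 0 0 0 0.3; 0 0 3 0 0 0 0.3; 0 0 3 0 0 0 0.9; 0 0 3 0 0 0 1; 0 0 3 0 0 0 1; 0 0 3 0 0 0 1; 0 0 -40 0 0 0 1; 0 0 -80 0 0 0 1; 0 0 -120 0 0 0 1; 0 0 -160 0 0 0 1;0 0 -200 0 0 0 1' && python3 -m pendant '-100 350 0 0 0 0 1;-100 350 0 0 0 0 1;-100 350 0 0 0 0 1;-100 350 0 0 0 0 1;-100 350 0 0 0 0 1;-100 350 0 0 0 0 1;-100 350 0 0 0 0 1;-100 350 0 0 0 0 1;-100 350 0 0 0 0 1;-100 350 0 0 0 0 1'; python3 - <<'E'
from station import imaging;import cv2,numpy as np
for n in("top","side"):
    c=imaging.read_camera(n);np.savez(n+"2.npz",**c)
    cv2.imwrite(f"pics/{n}2.png",c["pixels"][...,::-1])
E
```

```text
t: 24.1
tool_pos: [473.5, -180.7, 275.5]
eef_rot: [-3.141, 0.079, 0.0]
force: [-0.6, 1.3, -0.0]
grip_width: 1.001
grasp_force: 0.0
t: 25.1
tool_pos: [357.1, -524.0, 273.3]
eef_rot: [-3.138, 0.078, -0.0]
force: [0.2, -0.1, 0.6]
grip_width: 0.999
grasp_force: 0.0
```

View pics/top2.png

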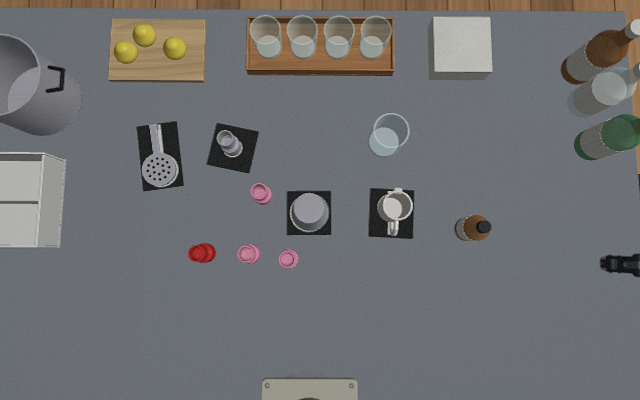

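View pics/side2.png

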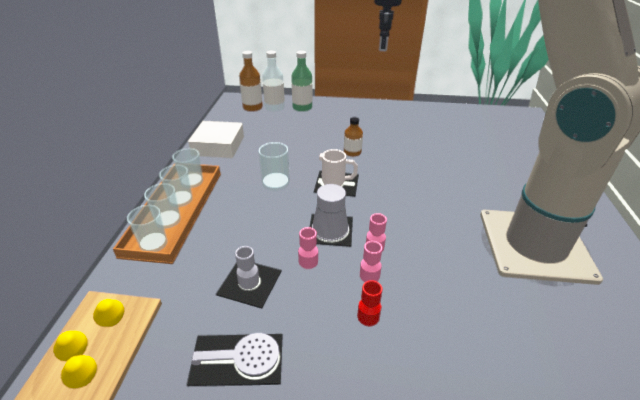

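Top and side views: all four stand on their tiles: strainer (160,170), jigger (231,145), tin (309,212), pitcher (395,207) with its handle over the bar. Beaker and bottle look unmoved. Now a check with numbers.

```bash
python3 - <<'E'
from h import *
c=dict(np.load("top2.npz"));P=cloud(c)
def top(n,b,z0,z1,zz):
    k=P[b[1]:b[3],b[0]:b[2],2];uv=np.argwhere((k>z0)&(k<z1))[:,::-1]+[b[0],b[1]]
    q=plane(c,uv,zz)[:,:2];(x,y),r=cv2.minEnclosingCircle(q.astype(np.float32));print(n,round(x,1),round(y,1),round(r,1))
    return x,y
top("tin 461.8 5.1",(290,185,335,240),103,117,110)
top("jig 610.6 181.2",(212,125,250,165),83,95,89)
x,y=top("pit 474.3 -181.8",(370,185,415,240),86,96,90)
top("bottle 426.8 -348.2",(450,210,495,245),100,118,110)
top("beaker 620.7 -160.1",(365,110,412,160),60,115,105)
Q=P[185:240,370:415].reshape(-1,3);r=Q[:,:2]-[474.3,-181.8];d=np.hypot(*r.T);h=r[(d>38)&(d<66)&(Q[:,2]>45)&(r[:,0]<0)];print("pit handle ang",np.median(np.degrees(np.arctan2(h[:,1],h[:,0]))),"want 177")
k=P[...,2];m=(k>12)&(k<29);uv=np.argwhere(m)[:,::-1];uv=uv[(uv[:,0]>138)&(uv[:,0]<183)&(uv[:,1]>120)&(uv[:,1]<190)]
q=plane(c,uv,21)[:,:2];hd=plane(c,uv[uv[:,1]>156],21)[:,:2];hn=plane(c,uv[uv[:,1]<146],21)[:,:2].mean(0)
(x,y),r=cv2.minEnclosingCircle(hd.astype(np.float32));print("strainer head",x,y,r,"want 557.5 342.1; ang",np.degrees(np.arctan2(y-hn[1],x-hn[0])),"want -171.1")
E
```

```text
tin 461.8 5.1 462.6 4.1 30.8
jig 610.6 181.2 610.7 181.4 17.8
pit 474.3 -181.8 474.4 -176.9 33.9
bottle 426.8 -348.2 426.8 -348.2 14.4
beaker 620.7 -160.1 620.8 -160.0 43.7
pit handle ang 171.82604131539722 want 177
strainer head 556.29931640625 341.5769348144531 38.67659378051758 want 557.5 342.1; ang -169.77787524877587 want -171.1
```

```bash
python3 -c "
from station import order
print(order.hand_in())"
```

```text
the job is handed in; nothing more can be done
None
```

The job is handed in: the tin, jigger and strainer measured within about 2 mm of their outlines and the pitcher within about 5 mm and 5°, with its handle on the mark; the beaker and bottle had not moved. The hand-in gave no verdict.

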